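# Re-sort three optics among their stations

### The job

The three optics were put back on each other's stations: set the lens on the plate in front of the laser so that the beam goes straight through it, the beam-splitter cube on the round rotation stage and the mirror mount on the scissor jack, each upright and in the middle of its place. A station holds only one piece, so park a piece in the empty white tray on the way. Do not tip any of the optics over, and leave the tape roll, screwdriver and bottle where they are.

Things in the scene. Friction and masses are not known exactly. Their poses are not given: they have to be found in the camera images.
- lens: Loose lens holder, 140-280 g, 92 mm tall: round steel base 50 mm across, 10 mm thick, thin post, upright black disc cell with the glass (50 mm across, 12 thick, centre 50 mm up), on top an aluminium clamp block, 18 mm along x, 30 along y, 74 to 92 mm up: grip it across its 18 mm. Origin: centre of the base's underside; z up; x = optical axis (light passes along x, either way).
- cube: Loose beam-splitter cube, 175-350 g, 75 mm tall: square steel base 50 x 50 x 10 mm, post, and a black 40 mm cube (35 to 75 mm up) with round glass windows in top and sides; grip the cube. Origin: centre of the base's underside; z up; x and y square to the sides of cube and base.
- mirror: Loose mirror mount, 140-280 g, 75 mm tall: square steel base 50 x 50 x 10 mm, post, and an upright aluminium plate 16 mm thick along x, 50 wide along y, 25 to 75 mm up; a round mirror stands 3 mm out of its -x face, two black knobs 18 mm out of its +x face. Grip the plate's side edges, across its 50 mm (along y). Origin: centre of the base's underside; z up.
- laser_station: Fixed dark steel plate, 12 mm thick, 90 mm along x, y = -45 to +145 mm, carrying a small cylindrical laser head (y = 70 to 140 mm, 32 mm across, top 80 mm above the table). Beam: along the station's y axis towards -y, 50 mm above the plate. Origin: at table level under the middle of the place for a piece (the free 90 mm square before the laser), whose top is 12 mm up.
- lab_jack: Small scissor jack, fixed and not to be adjusted: square aluminium platform 80 x 80 mm over crossed steel bars and a black foot, with a black knob at its -y side. Origin: at table level under the platform's centre; the platform's flat top is 45 mm above it.
- rotation_stage: Rotation stage, fixed (its table does not turn): round aluminium table 90 mm across with tick marks on its edge, on a black square base 100 x 100 mm. Origin: at table level under the table's centre; its flat top is 28 mm above the origin.
- spare_tray: Empty shallow white tray, fixed, 110 x 110 mm, 14 mm high with 4 mm walls, a free spot for parking one piece. Origin: at table level under its centre; its inner floor is 4 mm above the origin.
- tape_roll: Bystander: loose roll of paper tape lying flat, 90 mm across, 35 mm high. Origin: centre of its underside.
- screwdriver: Bystander: loose screwdriver, 200 mm long, 26 mm thick, lying on the table along its x axis, handle to -x. Origin: near its middle, on the underside.
- cleaner_bottle: Bystander: loose small bottle, 44 mm across, 85 mm tall. Origin: centre of its underside.
Things that resemble listed ones, but are neither listed nor needed, are in the scene too. What is shaped like the cube but red is not meant. What is shaped like the rotation_stage but orange or pink is not meant.

How it is judged:
By the outcome, as a careful person would: the job done as asked, in the order asked, and still so for the second after the job is handed in, with the robot touching nothing.
It also fails if it takes over 118 s, if anything falls off the work surface, if the arm or the gripper's body presses on something with over 40 N, if the wrist force passes 120 N, or if a joint passes its speed limit or range.

### The arm

A 6-joint arm with a two-finger parallel gripper is mounted at the origin on the work surface. World frame = base frame: x ahead of the robot, y to its left, z up, the work surface at z = 0. Lengths are in m, angles in rad, forces in N, time in s.
With the tool pointing down it reaches from about 0.35 to 0.975 m from the base axis. Payload 4.9 kg.
Tool frame: the origin (TCP) lies on the mounting face of the last link; the fingertips stand 173 mm ahead of it and the grasp point (between the pads) lies 155 mm ahead of it; z points along the fingers, y is the direction in which the jaws open and shut (so a half turn about z gives the same grasp; the last joint's range is limited). The gripper opens to 85 mm and grips with 20 to 120 N. Pads are 22 mm wide; open, the fingers measure 114 mm over their backs; the gripper's body (76 mm by 85 mm) begins 54 mm behind the grasp point. The pads swing forward as they close: fully open they stand 13 mm farther back than shut.
Start: joints at [1.075, 0.053, 1.613, -0, 1.476, -0.119], TCP at [0.23, 0.581, 0.405] pointing down, gripper open.
Joint ranges: [-3.01, 3.01], [-1.01, 2.22], [0.06, 2.58], [-1.02, 4.17], [0.09, 2.62], [-3.14, 3.14]. Speed limits (rad/s): [2.57, 2.57, 3.14, 3.14, 3.14, 3.14].

### API

Orientations are given as a unit quaternion [w, x, y, z].
In Python, from plant import manip gives the robot as it stands.
- The arm moves only by the tool play_rows, never from a script. Its argument "increments" is a list of rows, each an object with "offset": the shift along the tool's x, y, z in mm, a list of three; "twist": the turn about the tool's z in rad; "grip": the opening, from 0 (shut) to 1 (fully open). In form: [{"offset": [dx, dy, dz], "twist": twist, "grip": grip}, ...]. A call has 1 to 5 rows; each row is the pose to reach, as a shift and turn from the pose commanded when the call began, along the tool's axes at that moment; what a row does not reach only later rows make up. A row lasts 1/12 s, in which the tool goes at most 41.7 mm and 7.16 degrees, less where a joint would pass 70% of its speed; a pose out of reach is approached as far as the arm can. A call with a gripper value outside its range is refused whole. The fingers move at their own pace and stop on an object; the grip force is fixed at half the most. Time passes only in rows, so rows that repeat a pose let the fingers close. It gives the time, the measured TCP pose, the force and the opening at its end, in the units of the state.
- manip.state(): the state, without advancing time (a new reading comes with each control period).
- manip.grab_frame(name): name is "scene" or "top"; returns the picture (420x560x3 uint8, blue, green, red); there is no depth.
- manip.get_calibration(name): a dict with "fx", "fy", "cx", "cy" (pixels), "T" (4x4, takes a point from camera to world coordinates). Camera axes: x right, y down, z forward; pixel columns grow to the right and rows downward; lengths in m; the calibration is good to about 2 mm. A picture is of the moment at which its call begins. get_calibration takes no time and is no camera call.
- manip.job_done(): hands the job in, once; it reports no verdict.
Trained networks look in the newest picture that a camera, given by its name, has taken for a name from the list of things; names that differ only in an ending like _2 or _b are one class to them, and where a whole thing is asked for, a point or a joint stands for the part that bears it (a point fixed in the world has none). Each returns a list of dicts, best first, with "p" (0 to 1); they miss things now and then, are a little off and sometimes report something else, mostly with a low value. They report only what shows in the picture. A call takes as long as a camera call. They do not tell look-alikes from the thing itself.
- manip.boxes_of(query, camera): "xyz" ([x, y, z] in m, in the coordinates of the camera as it stood for that picture, good to about 4 mm: the middle of the surface that is visible of it).
- manip.tip_of(query, camera): "xyz" ([x, y, z] in m, in the coordinates of the camera as it stood for that picture, good to about 4 mm: a listed point, or the origin of a listed thing).
The state is a dict: "time": time; "joint_pos": joint angles; "joint_vel": joint speeds; "joint_efforts": joint torques, N m; "tool_pos": TCP position; "tool_rot": TCP orientation; "contact_force": force on the tool from outside, world axes, zero at the start; "ft_torque": the same for the moment, N m; "gripper_width": opening from 0.0 (shut) to 1.0 (fully open).
Only numpy, scipy, OpenCV 4.12 (cv2) and the standard library are available. Lean on these libraries where they do the work, as an engineer would, in place of code of your own. Each camera call takes 0.05 s, during which the arm holds its last target. There are 200 camera calls.

## Working session

There is one attempt and no reset: what is moved stays moved. The work goes in short steps, Python scripts to look and compute and a tool call to move; the robot and the scene stay as the last step left them, time stands still between calls to the robot, and variables do not carry over. Pictures are saved under pics/ and viewed, about 12 in all and at most 16, crops included, and the job is handed in when it is done.

Besides the shell and the picture viewer there is one more tool, called by a JSON object that holds its "method" and its "body", one argument or row to a line. play_rows: Moves the arm, as the interface text tells. Its arguments: {"type":"object","properties":{"increments":{"type":"array"}},"required":["increments"]}

```bash
ls; mkdir -p pics; cat > h.py <<'E'
import numpy as np, cv2
from plant import manip
np.set_printoptions(precision=4,suppress=True)
def snap(c,n):
    f=manip.grab_frame(c); cv2.imwrite(f'pics/{n}.png',f); return f
def cal(c):
    k=manip.get_calibration(c); return k, np.array(k['T'])
def w(c,p):
    k,T=cal(c); return (T@np.append(p,1))[:3]
def px(c,P):
    k,T=cal(c); q=np.linalg.inv(T)@np.append(P,1); return np.array([k['fx']*q[0]/q[2]+k['cx'],k['fy']*q[1]/q[2]+k['cy']])
def ray(c,u,v,z):
    k,T=cal(c); d=T[:3,:3]@np.array([(u-k['cx'])/k['fx'],(v-k['cy'])/k['fy'],1]); o=T[:3,3]
    return o+d*(z-o[2])/d[2]
E
python3 - <<'E'
from h import *
for c in ['scene','top']:
    snap(c,c+'0'); k,T=cal(c); print(c,k['fx'],k['cx'],k['cy']); print(T)
    for n in ['lens','cube','mirror','laser_station','lab_jack','rotation_stage','spare_tray','tape_roll','screwdriver','cleaner_bottle']:
        for r in manip.tip_of(n,c)[:3]:
            P=w(c,r['xyz']); print(n,round(r['p'],2),P,px(c,P))
print(manip.state())
E
```

```text
pics
scene 493.0916848245018 279.44159727599083 213.85173949685168
[[-0.6406  0.4723 -0.6055  1.4288]
 [ 0.7678  0.3819 -0.5144  0.7416]
 [-0.0117 -0.7944 -0.6072  0.9293]
 [ 0.      0.      0.      1.    ]]
lens 0.64 [ 0.6558 -0.1912  0.0409] [209.5872 208.713 ]
cube 0.92 [ 0.6442 -0.0337 -0.0033] [251.4351 239.2904]
cube 0.74 [ 0.8184  0.0916 -0.0006] [241.661  292.4837]
cube 0.66 [0.6535 0.103  0.0054] [285.6465 258.8465]
mirror 0.92 [0.4436 0.0914 0.0277] [326.9364 214.7523]
laser_station 0.85 [0.6592 0.0981 0.0073] [282.9668 258.6617]
lab_jack 0.64 [ 0.6495 -0.1893  0.0015] [212.7777 218.2808]
rotation_stage 0.93 [ 0.3481 -0.0541 -0.0005] [307.3622 190.9581]
rotation_stage 0.88 [ 0.3051  0.2066 -0.0002] [383.2179 214.9871]
rotation_stage 0.73 [ 0.4424  0.094  -0.0021] [327.4026 222.6858]
tape_roll 0.67 [ 0.467   0.3974 -0.0007] [414.5102 270.9031]
screwdriver 0.48 [ 0.5035 -0.4161 -0.0002] [197.661  173.5204]
cleaner_bottle 0.61 [ 0.6846  0.3943 -0.0016] [370.6295 319.3226]
top 539.5297657883606 284.58512637812964 209.89651758245898
[[-0.0273 -0.9918  0.1249  0.359 ]
 [-0.9995  
[... 857 characters left out ...]
3.7149 181.6301]
screwdriver 0.8 [ 0.507  -0.4171 -0.0009] [409.9661 226.1154]
screwdriver 0.59 [ 0.4447  0.0964 -0.0002] [243.9215 250.7239]
cleaner_bottle 0.74 [ 0.6853  0.3881 -0.0067] [148.7866 175.8907]
{'time': 1.1, 'joint_pos': array([ 1.075 ,  0.0527,  1.6129, -0.    ,  1.476 , -0.119 ]), 'joint_vel': array([-0.    ,  0.0005,  0.0003, -0.0003, -0.0005,  0.0012]), 'joint_efforts': array([ -0.0008, -39.3697, -37.046 ,  -0.0002,   0.0004,   0.    ]), 'tool_pos': array([0.23  , 0.5811, 0.4047]), 'tool_rot': array([ 0.    ,  0.1873,  0.9823, -0.    ]), 'contact_force': array([ 0.3501, -0.3156, -0.0213]), 'ft_torque': array([-0.032 ,  0.0303,  0.0244]), 'gripper_width': 1.0064669766078675}
```

```bash
python3 - <<'E'
import cv2
t=cv2.imread('pics/top0.png')[110:320,180:440]; s=cv2.imread('pics/scene0.png')[130:340,150:420]
cv2.imwrite('pics/t0.png',cv2.resize(t,None,fx=2.85,fy=2.85,interpolation=cv2.INTER_CUBIC))
cv2.imwrite('pics/s0.png',cv2.resize(s,None,fx=2.85,fy=2.85,interpolation=cv2.INTER_CUBIC))
E
```

```text
(no output)
```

View pics/t0.png

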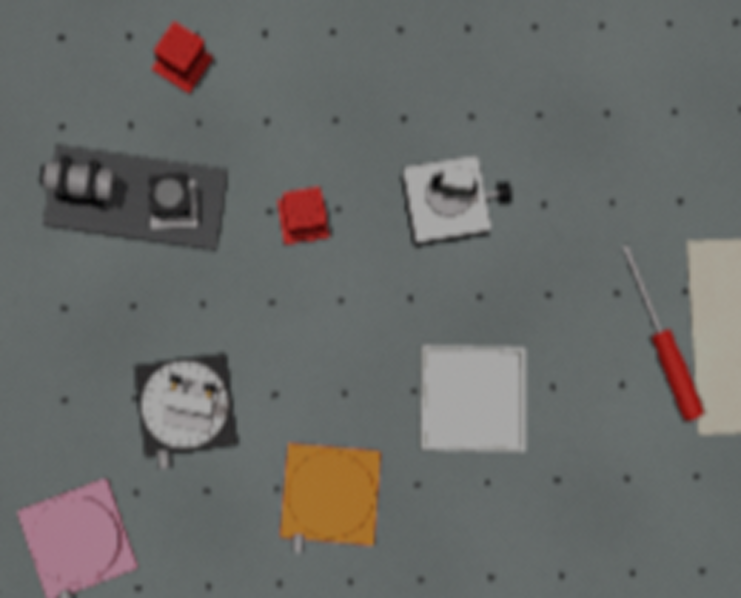

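View pics/s0.png

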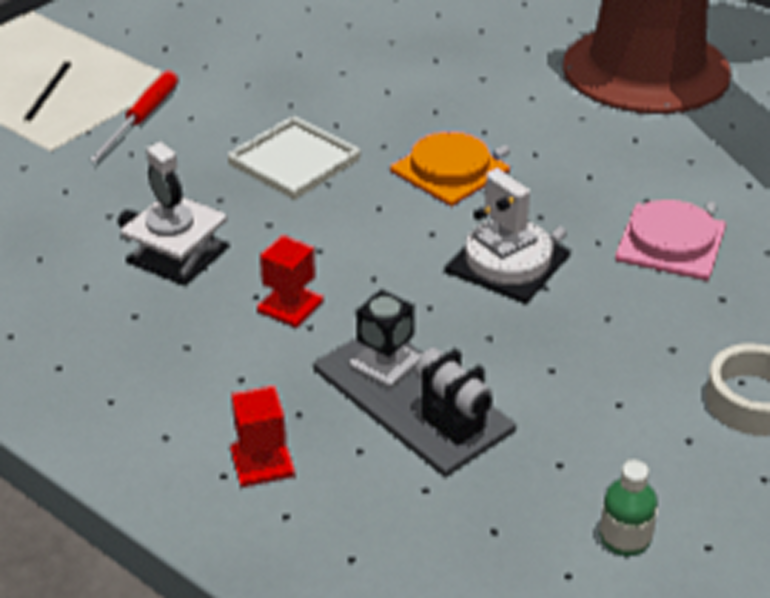

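The pictures show the lens on the jack, the cube on the laser plate and the mirror on the grey rotation stage, with the tray empty. Red cubes and the orange and pink stages are the look-alikes. Next I get accurate poses from plate corners, and close-ups for the yaws.

```bash
cat >> h.py <<'E'
def rz(y): c,s=np.cos(y),np.sin(y); return np.array([[c,-s],[s,c]])
def boxl(x0,x1,y0,y1,z0,z1):
    L=[]
    for z in (z0,z1): L.append([(x0,y0,z),(x1,y0,z),(x1,y1,z),(x0,y1,z),(x0,y0,z)])
    for x in (x0,x1):
        for y in (y0,y1): L.append([(x,y,z0),(x,y,z1)])
    return L
def circ(r,z): a=np.linspace(0,2*np.pi,40); return [[(r*np.cos(t),r*np.sin(t),z) for t in a]]
def disc(r,x,zc): a=np.linspace(0,2*np.pi,40); return [[(x,r*np.cos(t),zc+r*np.sin(t)) for t in a]]
h=.025
M=dict(lens=circ(h,0)+circ(h,.01)+disc(h,-.006,.05)+disc(h,.006,.05)+boxl(-.009,.009,-.015,.015,.074,.092),
 cube=boxl(-h,h,-h,h,0,.01)+boxl(-.02,.02,-.02,.02,.035,.075),
 mirror=boxl(-h,h,-h,h,0,.01)+boxl(-.008,.008,-h,h,.025,.075),
 laser=boxl(-.045,.045,-.045,.145,0,.012), jack=boxl(-.04,.04,-.04,.04,.045,.045),
 stage=circ(.045,.028)+boxl(-.05,.05,-.05,.05,0,0), tray=boxl(-.055,.055,-.055,.055,0,.014))
def crop(c,f,ctr,half,s,draw=()):
    """upscaled crop of f around world point ctr with wireframes (name,x,y,z,yaw)"""
    u0,v0=np.round(px(c,ctr)-half).astype(int)
    im=cv2.resize(f[v0:v0+2*half,u0:u0+2*half],None,fx=s,fy=s,interpolation=cv2.INTER_CUBIC)
    for i,(n,x,y,z,a) in enumerate(draw):
        for l in M[n]:
            P=np.array(l); W=np.c_[P[:,:2]@rz(a).T+[x,y],P[:,2]+z]
            q=np.array([px(c,p) for p in W]); q=((q-[u0,v0]+.5)*s-.5).astype(int)
            cv2.polylines(im,[q],False,[(0,255,0),(255,255,0),(0,128,255)][i],1,cv2.LINE_AA)
    return im
E
python3 - <<'E'
from h import *
t=cv2.imread('pics/top0.png')
def conv(pts,z): return np.array([ray('top',180+(u+.5)/2.85-.5,110+(v+.5)/2.85-.5,z)[:2] for u,v in pts])
for n,p,z in [('laser',[(57,145),(228,168),(217,250),(43,228)],.012),('jack',[(403,166),(478,156),(491,233),(416,244)],.045),('tray',[(421,345),(526,347),(526,451),(421,451)],.014),('stagebase',[(135,365),(227,353),(238,445),(146,458)],.012)]:
    q=conv(p,z); print(n,q.mean(0),[ (round(float(np.hypot(*d)),3),round(float(np.degrees(np.arctan2(d[1],d[0]))),1)) for d in np.roll(q,-1,0)-q])
print('stage circ',conv([(185,404)],.028))
s=cv2.imread('pics/scene0.png')
C=[(.655,-.19,.09),(.655,.10,.06),(.443,.092,.06)]
cv2.imwrite('pics/m0.png',np.vstack([np.hstack([crop(c,f,p,25,5) for p in C]) for c,f in (('top',t),('scene',s))]))
E
```

```text
laser [0.666  0.1423] [(0.187, -99.2), (0.091, 171.3), (0.189, 81.3), (0.092, -9.8)]
jack [ 0.6496 -0.1902] [(0.081, -83.7), (0.084, -173.0), (0.081, 97.0), (0.085, 7.3)]
tray [ 0.4397 -0.2137] [(0.113, -92.6), (0.111, 177.4), (0.112, 88.5), (0.113, -2.1)]
stagebase [0.4407 0.0921] [(0.099, -84.0), (0.099, -174.4), (0.098, 96.5), (0.099, 5.9)]
stage circ [[0.441  0.0928]]
```

View pics/m0.png

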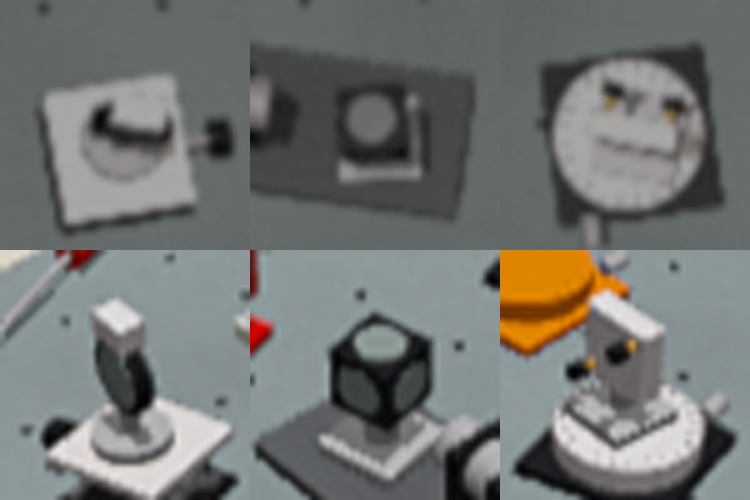

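```bash
cat >> h.py <<'E'
from scipy.optimize import minimize
def grad(f):
    g=cv2.GaussianBlur(f.astype(np.float32),(0,0),.8)
    return np.sqrt((cv2.Sobel(g,-1,1,0)**2+cv2.Sobel(g,-1,0,1)**2).sum(2))
def fit(n,g,z,frames):
    G={c:grad(f) for c,f in frames.items()}
    pts=np.vstack([np.vstack([np.linspace(a,b,max(2,int(np.linalg.norm(np.subtract(a,b))/.002)),endpoint=False) for a,b in zip(l[:-1],l[1:])]) for l in M[n]])
    K={c:cal(c) for c in frames}
    def cost(p):
        W=np.c_[pts[:,:2]@rz(p[2]*10).T+p[:2],pts[:,2]+z,np.ones(len(pts))]; s=0
        for c,(k,T) in K.items():
            q=W@np.linalg.inv(T).T; u=(k['fx']*q[:,0]/q[:,2]+k['cx']).astype(np.float32); v=(k['fy']*q[:,1]/q[:,2]+k['cy']).astype(np.float32)
            m=cv2.remap(G[c],u[None],v[None],cv2.INTER_LINEAR); s-=np.minimum(m,250).mean()
        return s
    g=np.array(g,float); g[2]/=10; best=None
    for da in (-.015,0,.015):
        for dx in (-.003,0,.003):
            for dy in (-.003,0,.003):
                x0=g+[dx,dy,da]
                r=minimize(cost,x0,method='Nelder-Mead',options=dict(initial_simplex=x0+np.vstack([np.zeros(3),np.eye(3)*.003]),xatol=1e-4))
                if best is None or r.fun<best.fun: best=r
    return best.x[0],best.x[1],best.x[2]*10,best.fun
E
cat > f.py <<'E'
from h import *
t=cv2.imread('pics/top0.png'); s=cv2.imread('pics/scene0.png')
R={}
for n,g,z in [('lens',(.655,-.190,-.17),.045),('cube',(.657,.100,.05),.012),('mirror',(.443,.091,-.17),.028),('laser',(.658,.0950,-.16),0),('jack',(.650,-.190,.12),0),('stage',(.442,.093,.10),0),('tray',(.439,-.214,-.03),0)]:
    R[n]=fit(n,g,z,dict(top=t,scene=s)); print(n,np.array(R[n]),'top',np.array(fit(n,g,z,dict(top=t))),'sc',np.array(fit(n,g,z,dict(scene=s))))
d=lambda n,z:(n,R[n][0],R[n][1],z,R[n][2])
C=[((.655,-.19,.07),[d('lens',.045),d('jack',0)]),((.655,.10,.04),[d('cube',.012),d('laser',0)]),((.443,.092,.04),[d('mirror',.028),d('stage',0)])]
cv2.imwrite('pics/m1.png',np.vstack([np.hstack([crop(c,f,p,25,5,D) for p,D in C]) for c,f in (('top',t),('scene',s))]))
E
python3 f.py
```

```text
lens [   0.6556   -0.191    -0.3236 -414.4926] top [   0.6507   -0.1893   -0.3044 -195.2823] sc [   0.6569   -0.19     -0.333  -225.9746]
cube [   0.6554    0.1016   -0.0019 -378.8137] top [   0.6545    0.1016    0.0119 -174.3073] sc [   0.6558    0.1017   -0.0303 -206.0643]
mirror [   0.4581    0.0841   -0.0603 -378.3328] top [   0.4575    0.0712   -0.1522 -207.0985] sc [   0.4393    0.0856   -0.2231 -197.1399]
laser [   0.6584    0.0929   -0.1709 -331.5615] top [   0.6575    0.0919   -0.1708 -137.6134] sc [   0.6597    0.0947   -0.169  -201.0044]
jack [   0.6516   -0.1903    0.1061 -473.8945] top [   0.6515   -0.1905    0.1256 -240.4667] sc [   0.6558   -0.1888    0.0673 -236.4042]
stage [   0.4398    0.0924    0.0939 -442.6612] top [   0.4397    0.0922    0.1058 -216.5298] sc [   0.4443    0.0946    0.1732 -230.2083]
tray [   0.4411   -0.2154   -0.0458 -394.3967] top [   0.4408   -0.2153   -0.0458 -216.3658] sc [   0.4449   -0.2093   -0.0476 -186.6275]
```

View pics/m1.png

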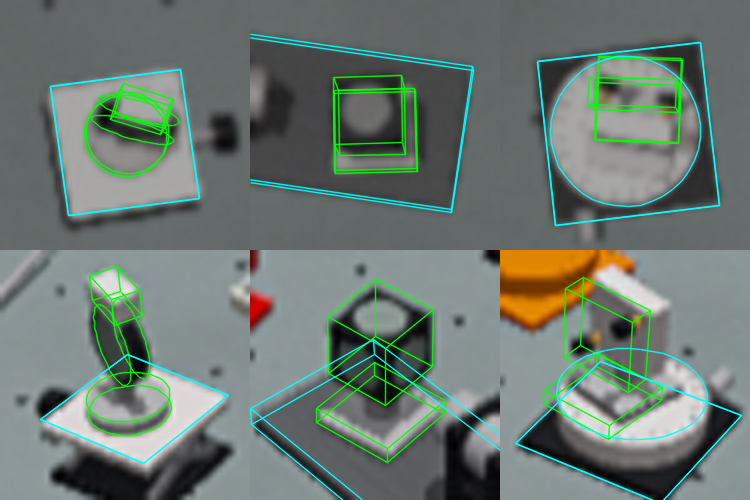

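```bash
cat >> h.py <<'E'
def mv(x,y,z,J,frm=None):
    "offset/twist from measured pose (or frm=(x,y,z,Jdeg)) to TCP x,y,z with jaw direction J deg; returns offset mm, twist rad"
    if frm is None:
        s=manip.state(); q=s['tool_rot']; R=np.array(quat(q)); p=np.array(s['tool_pos']); Jc=np.degrees(np.arctan2(R[1,1],R[0,1]))
    else: p=np.array(frm[:3]); Jc=frm[3]
    j=np.radians(Jc); d=(np.array([x,y,z])-p)*1000
    o=[-np.sin(j)*d[0]+np.cos(j)*d[1], np.cos(j)*d[0]+np.sin(j)*d[1], -d[2]]
    print('off',np.round(o,1),'twist',round(-np.radians(J-Jc),3),'rows>=',max(np.linalg.norm(o)/41.7,abs(J-Jc)/7.16).round(1)); return (x,y,z,J)
def quat(q):
    from scipy.spatial.transform import Rotation as R
    return R.from_quat([q[1],q[2],q[3],q[0]]).as_matrix()
E
python3 - <<'E'
from h import *
t=cv2.imread('pics/top0.png'); s=cv2.imread('pics/scene0.png')
for g in [(.443,.086,-.22),(.438,.088,-.22),(.447,.090,-.15)]:
    m=fit('mirror',g,.028,dict(top=t,scene=s)); print(np.array(m))
m2=fit('mirror',(.441,.087,-.22),.028,dict(scene=s)); print(np.array(m2))
g=(.655,.1016,.45,0)
a=mv(.6554,.1016,.35,0); mv(.6554,.1016,.222,0,a)
cv2.imwrite('pics/m2.png',np.hstack([crop(c,f,(.443,.092,.05),25,7,[('mirror',*m2[:2],.028,m2[2])]) for c,f in (('top',t),('scene',s))]))
E
```

```text
[   0.4582    0.0757   -0.1215 -377.6942]
[   0.4392    0.0736   -0.2336 -368.093 ]
[   0.4583    0.0839   -0.0726 -378.36  ]
[   0.4392    0.0857   -0.2182 -197.1737]
off [-572.  -289.4   54.7] twist 1.194 rows>= 15.4
off [  0.   0. 128.] twist -0.0 rows>= 3.1
```

View pics/m2.png

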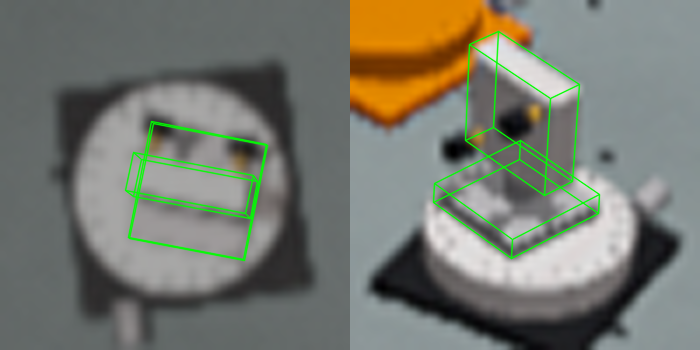

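The mirror overlay from the scene fit agrees in both views: (0.439, 0.086), yaw −12.5°. Plan: cube → tray, lens → laser, mirror → jack, cube → stage. First move goes above the cube.

{"method": "play_rows", "body": {
  "increments": [
    {"offset": [-28.6, -14.5, 2.7], "twist": 0, "grip": 1},
    {"offset": [-57.2, -28.9, 5.5], "twist": 0, "grip": 1},
    {"offset": [-85.8, -43.4, 8.2], "twist": 0, "grip": 1},
    {"offset": [-114.4, -57.9, 10.9], "twist": 0, "grip": 1},
    {"offset": [-143, -72.4, 13.7], "twist": 0, "grip": 1}
  ]
}}

```text
time: 1.52
tool_pos: [0.3369, 0.4601, 0.391]
tool_rot: [0.0, 0.187, 0.982, 0.0]
contact_force: [0.8, -0.1, -0.2]
gripper_width: 1.0
```

{"method": "play_rows", "body": {
  "increments": [
    {"offset": [-28.6, -14.5, 2.7], "twist": 0, "grip": 1},
    {"offset": [-57.2, -28.9, 5.5], "twist": 0, "grip": 1},
    {"offset": [-85.8, -43.4, 8.2], "twist": 0, "grip": 1},
    {"offset": [-114.4, -57.9, 10.9], "twist": 0, "grip": 1},
    {"offset": [-143, -72.4, 13.7], "twist": 0, "grip": 1}
  ]
}}

```text
time: 1.93
tool_pos: [0.4434, 0.3399, 0.3775]
tool_rot: [0.0, 0.187, 0.982, 0.0]
contact_force: [0.7, 0.2, -0.2]
gripper_width: 0.995
```

{"method": "play_rows", "body": {
  "increments": [
    {"offset": [-28.6, -14.5, 2.7], "twist": 0, "grip": 1},
    {"offset": [-57.2, -28.9, 5.5], "twist": 0, "grip": 1},
    {"offset": [-85.8, -43.4, 8.2], "twist": 0, "grip": 1},
    {"offset": [-114.4, -57.9, 10.9], "twist": 0, "grip": 1},
    {"offset": [-143, -72.4, 13.7], "twist": 0, "grip": 1}
  ]
}}

```text
time: 2.35
tool_pos: [0.5498, 0.22, 0.3637]
tool_rot: [0.0, 0.187, 0.982, 0.0]
contact_force: [0.5, 0.2, 0.0]
gripper_width: 1.0
```

{"method": "play_rows", "body": {
  "increments": [
    {"offset": [-28.6, -14.5, 2.7], "twist": 0.12, "grip": 1},
    {"offset": [-57.2, -28.9, 5.5], "twist": 0.24, "grip": 1},
    {"offset": [-85.8, -43.4, 8.2], "twist": 0.36, "grip": 1},
    {"offset": [-114.4, -57.9, 10.9], "twist": 0.48, "grip": 1},
    {"offset": [-143, -72.4, 13.7], "twist": 0.6, "grip": 1}
  ]
}}

```text
time: 2.77
tool_pos: [0.6562, 0.1, 0.3498]
tool_rot: [0.0, 0.472, 0.882, 0.0]
contact_force: [0.6, 0.0, -0.2]
gripper_width: 1.003
```

{"method": "play_rows", "body": {
  "increments": [
    {"offset": [0, 0, 0], "twist": 0.12, "grip": 1},
    {"offset": [0, 0, 0], "twist": 0.24, "grip": 1},
    {"offset": [0, 0, 0], "twist": 0.36, "grip": 1},
    {"offset": [0, 0, 0], "twist": 0.48, "grip": 1},
    {"offset": [0, 0, 0], "twist": 0.594, "grip": 1}
  ]
}}

```text
time: 3.18
tool_pos: [0.6554, 0.1012, 0.3498]
tool_rot: [-0.0, 0.709, 0.705, -0.0]
contact_force: [-0.8, -0.1, -0.2]
gripper_width: 1.005
```

```bash
python3 -c "
from h import *
s=manip.state();print(s['time'],s['tool_pos']);a=mv(.6554,.1016,.350,0); mv(.6554,.1016,.220,0)"
```

```text
3.1833 [0.6554 0.1012 0.3498]
off [ 0.4  0.  -0.2] twist -0.006 rows>= 0.0
off [  0.4   0.  129.8] twist -0.006 rows>= 3.1
```

{"method": "play_rows", "body": {
  "increments": [
    {"offset": [0.4, 0, 30], "twist": 0, "grip": 1},
    {"offset": [0.4, 0, 60], "twist": 0, "grip": 1},
    {"offset": [0.4, 0, 90], "twist": 0, "grip": 1},
    {"offset": [0.4, 0, 115], "twist": 0, "grip": 1},
    {"offset": [0.4, 0, 128], "twist": 0, "grip": 1}
  ]
}}

```text
time: 3.6
tool_pos: [0.6538, 0.1017, 0.2176]
tool_rot: [-0.002, 0.707, 0.707, -0.002]
contact_force: [-1.1, -0.5, 0.4]
gripper_width: 0.999
```

{"method": "play_rows", "body": {
  "increments": [
    {"offset": [0, 0, 0], "twist": 0, "grip": 0.7},
    {"offset": [0, 0, 0], "twist": 0, "grip": 0.5},
    {"offset": [0, 0, 0], "twist": 0, "grip": 0.3},
    {"offset": [0, 0, 0], "twist": 0, "grip": 0.1},
    {"offset": [0, 0, 0], "twist": 0, "grip": 0}
  ]
}}

```text
time: 4.02
tool_pos: [0.6565, 0.1019, 0.2249]
tool_rot: [0.002, 0.707, 0.707, 0.002]
contact_force: [-0.5, 0.5, 6.3]
gripper_width: 0.459
```

{"method": "play_rows", "body": {
  "increments": [
    {"offset": [0, 0, 0], "twist": 0, "grip": 0},
    {"offset": [0, 0, 0], "twist": 0, "grip": 0},
    {"offset": [0, 0, 0], "twist": 0, "grip": 0},
    {"offset": [0, 0, 0], "twist": 0, "grip": 0},
    {"offset": [0, 0, 0], "twist": 0, "grip": 0}
  ]
}}

```text
time: 4.43
tool_pos: [0.6565, 0.1019, 0.2249]
tool_rot: [0.002, 0.707, 0.707, 0.002]
contact_force: [-0.2, 0.5, 6.6]
gripper_width: 0.463
```

{"method": "play_rows", "body": {
  "increments": [
    {"offset": [0, 0, -10], "twist": 0, "grip": 0},
    {"offset": [0, 0, -35], "twist": 0, "grip": 0},
    {"offset": [0, 0, -70], "twist": 0, "grip": 0},
    {"offset": [0, 0, -105], "twist": 0, "grip": 0},
    {"offset": [0, 0, -130], "twist": 0, "grip": 0}
  ]
}}

```text
time: 4.85
tool_pos: [0.6552, 0.1018, 0.3554]
tool_rot: [0.001, 0.707, 0.707, 0.001]
contact_force: [0.1, 0.3, -1.9]
gripper_width: 0.463
```

{"method": "play_rows", "body": {
  "increments": [
    {"offset": [-10, -6.7, -5], "twist": 0, "grip": 0},
    {"offset": [-30, -20, -8], "twist": 0, "grip": 0},
    {"offset": [-55, -37, -8], "twist": 0, "grip": 0},
    {"offset": [-80, -54, -8], "twist": 0, "grip": 0},
    {"offset": [-105, -71, -8], "twist": 0, "grip": 0}
  ]
}}

```text
time: 5.27
tool_pos: [0.5823, -0.0044, 0.3576]
tool_rot: [-0.001, 0.707, 0.707, -0.001]
contact_force: [0.3, -1.2, -2.1]
gripper_width: 0.462
```

{"method": "play_rows", "body": {
  "increments": [
    {"offset": [-25, -17, 0], "twist": 0, "grip": 0},
    {"offset": [-50, -34, 0], "twist": 0, "grip": 0},
    {"offset": [-75, -51, 0], "twist": 0, "grip": 0},
    {"offset": [-100, -68, 0], "twist": 0, "grip": 0},
    {"offset": [-125, -85, 0], "twist": 0, "grip": 0}
  ]
}}

```text
time: 5.68
tool_pos: [0.497, -0.1293, 0.3576]
tool_rot: [-0.002, 0.707, 0.707, -0.001]
contact_force: [0.8, -0.4, -2.2]
gripper_width: 0.464
```

{"method": "play_rows", "body": {
  "increments": [
    {"offset": [-25, -17, 0], "twist": 0, "grip": 0},
    {"offset": [-50, -34, 0], "twist": 0, "grip": 0},
    {"offset": [-72, -48, 0], "twist": 0, "grip": 0},
    {"offset": [-82, -55, 0], "twist": 0, "grip": 0},
    {"offset": [-87, -58, 0], "twist": 0, "grip": 0}
  ]
}}

```text
time: 6.1
tool_pos: [0.4391, -0.2164, 0.3578]
tool_rot: [-0.002, 0.708, 0.706, -0.001]
contact_force: [-0.6, 0.9, -2.6]
gripper_width: 0.461
```

```bash
python3 -c "
from h import *
s=manip.state();print(s['time'],s['tool_pos'],s['contact_force'],s['gripper_width']); mv(.4405,-.2150,.219,0)"
```

```text
6.1 [ 0.4391 -0.2164  0.3578] [-0.5652  0.9242 -2.5651] 0.46124742371866273
off [  1.4   1.4 138.8] twist -0.003 rows>= 3.3
```

{"method": "play_rows", "body": {
  "increments": [
    {"offset": [1.4, 1.4, 30], "twist": 0, "grip": 0},
    {"offset": [1.4, 1.4, 65], "twist": 0, "grip": 0},
    {"offset": [1.4, 1.4, 100], "twist": 0, "grip": 0},
    {"offset": [1.4, 1.4, 122], "twist": 0, "grip": 0},
    {"offset": [1.4, 1.4, 132], "twist": 0, "grip": 0}
  ]
}}

```text
time: 6.52
tool_pos: [0.4404, -0.2121, 0.2224]
tool_rot: [-0.005, 0.707, 0.707, -0.001]
contact_force: [-0.9, 1.2, -3.0]
gripper_width: 0.462
```

{"method": "play_rows", "body": {
  "increments": [
    {"offset": [0, 0, 2], "twist": 0, "grip": 0},
    {"offset": [0, 0, 4], "twist": 0, "grip": 0},
    {"offset": [0, 0, 6], "twist": 0, "grip": 0},
    {"offset": [0, 0, 7.5], "twist": 0, "grip": 0},
    {"offset": [0, 0, 7.5], "twist": 0, "grip": 0}
  ]
}}

```text
time: 6.93
tool_pos: [0.4432, -0.2141, 0.2218]
tool_rot: [0.001, 0.707, 0.707, 0.0]
contact_force: [-0.7, -0.8, -2.2]
gripper_width: 0.459
```

{"method": "play_rows", "body": {
  "increments": [
    {"offset": [0, 0, 1], "twist": 0, "grip": 0},
    {"offset": [0, 0, 2], "twist": 0, "grip": 0},
    {"offset": [0, 0, 3], "twist": 0, "grip": 0},
    {"offset": [0, 0, 4], "twist": 0, "grip": 0},
    {"offset": [0, 0, 4], "twist": 0, "grip": 0}
  ]
}}

```text
time: 7.35
tool_pos: [0.4429, -0.2139, 0.217]
tool_rot: [0.0, 0.707, 0.707, -0.0]
contact_force: [-1.6, 1.1, 1.7]
gripper_width: 0.462
```

{"method": "play_rows", "body": {
  "increments": [
    {"offset": [0, 0, 0], "twist": 0, "grip": 0.5},
    {"offset": [0, 0, 0], "twist": 0, "grip": 0.7},
    {"offset": [0, 0, 0], "twist": 0, "grip": 1},
    {"offset": [0, 0, 0], "twist": 0, "grip": 1},
    {"offset": [0, 0, 0], "twist": 0, "grip": 1}
  ]
}}

```text
time: 7.77
tool_pos: [0.4427, -0.2138, 0.2164]
tool_rot: [0.0, 0.707, 0.707, 0.0]
contact_force: [-0.4, 0.8, -0.1]
gripper_width: 1.0
```

{"method": "play_rows", "body": {
  "increments": [
    {"offset": [0, 0, -20], "twist": 0, "grip": 1},
    {"offset": [0, 0, -50], "twist": 0, "grip": 1},
    {"offset": [0, 0, -85], "twist": 0, "grip": 1},
    {"offset": [0, 0, -120], "twist": 0, "grip": 1},
    {"offset": [0, 0, -145], "twist": 0, "grip": 1}
  ]
}}

```text
time: 8.18
tool_pos: [0.4429, -0.214, 0.3649]
tool_rot: [0.002, 0.707, 0.707, 0.0]
contact_force: [1.0, -1.1, 1.1]
gripper_width: 1.001
```

```bash
python3 -c "
from h import *
s=manip.state();print(s['time'],s['tool_pos'],s['contact_force'],s['gripper_width']); mv(.6556,-.1908,.365,-18.5)"
```

```text
8.1833 [ 0.4429 -0.214   0.3649] [ 1.0452 -1.0876  1.1011] 1.00108993626407
off [ 23.1 212.7  -0.1] twist 0.323 rows>= 5.1
```

{"method": "play_rows", "body": {
  "increments": [
    {"offset": [2, 22, 0], "twist": 0.03, "grip": 1},
    {"offset": [5, 55, 0], "twist": 0.1, "grip": 1},
    {"offset": [8, 90, 0], "twist": 0.16, "grip": 1},
    {"offset": [11, 125, 0], "twist": 0.22, "grip": 0.8},
    {"offset": [15, 155, 0], "twist": 0.28, "grip": 0.7}
  ]
}}

```text
time: 8.6
tool_pos: [0.5995, -0.1986, 0.3613]
tool_rot: [0.0, 0.8, 0.6, 0.0]
contact_force: [-0.3, -0.7, 0.7]
gripper_width: 0.748
```

```bash
python3 -c "
from h import *
s=manip.state();print(s['time'],s['tool_pos'],s['contact_force'],s['gripper_width']); mv(.6556,-.1908,.365,-18.5)"
```

```text
8.6 [ 0.5995 -0.1986  0.3613] [-0.3483 -0.738   0.6504] 0.747611317786289
off [23.1 51.7 -3.7] twist 0.04 rows>= 1.4
```

{"method": "play_rows", "body": {
  "increments": [
    {"offset": [10, 22, 0], "twist": 0.02, "grip": 0.7},
    {"offset": [18, 41, 0], "twist": 0.04, "grip": 0.7},
    {"offset": [23.1, 51.7, 0], "twist": 0.04, "grip": 0.7},
    {"offset": [23.1, 51.7, 0], "twist": 0.04, "grip": 0.7},
    {"offset": [23.1, 51.7, 0], "twist": 0.04, "grip": 0.7}
  ]
}}

```text
time: 9.02
tool_pos: [0.6539, -0.1908, 0.3608]
tool_rot: [-0.0, 0.811, 0.586, -0.0]
contact_force: [-0.2, -0.3, 0.1]
gripper_width: 0.698
```

```bash
python3 -c "
from h import *
s=manip.state();print(s['time'],s['tool_pos'],s['contact_force'],s['gripper_width']); mv(.6556,-.1908,.280,-18.5)"
```

```text
9.0167 [ 0.6539 -0.1908  0.3608] [-0.228  -0.254   0.1368] 0.698214858655437
off [ 0.5  1.6 80.8] twist 0.004 rows>= 1.9
```

{"method": "play_rows", "body": {
  "increments": [
    {"offset": [0.5, 1.6, 20], "twist": 0, "grip": 0.7},
    {"offset": [0.5, 1.6, 45], "twist": 0, "grip": 0.7},
    {"offset": [0.5, 1.6, 65], "twist": 0, "grip": 0.7},
    {"offset": [0.5, 1.6, 76], "twist": 0, "grip": 0.7},
    {"offset": [0.5, 1.6, 80], "twist": 0, "grip": 0.7}
  ]
}}

```text
time: 9.43
tool_pos: [0.6539, -0.1909, 0.2785]
tool_rot: [-0.002, 0.811, 0.585, -0.001]
contact_force: [-0.8, -0.7, -0.2]
gripper_width: 0.702
```

{"method": "play_rows", "body": {
  "increments": [
    {"offset": [0, 0, 0], "twist": 0, "grip": 0.5},
    {"offset": [0, 0, 0], "twist": 0, "grip": 0.4},
    {"offset": [0, 0, 0], "twist": 0, "grip": 0.3},
    {"offset": [0, 0, 0], "twist": 0, "grip": 0.2},
    {"offset": [0, 0, 0], "twist": 0, "grip": 0.1}
  ]
}}

```text
time: 9.85
tool_pos: [0.656, -0.1912, 0.2837]
tool_rot: [0.002, 0.811, 0.585, 0.001]
contact_force: [-0.4, -0.5, 3.3]
gripper_width: 0.201
```

{"method": "play_rows", "body": {
  "increments": [
    {"offset": [0, 0, 0], "twist": 0, "grip": 0},
    {"offset": [0, 0, 0], "twist": 0, "grip": 0},
    {"offset": [0, 0, 0], "twist": 0, "grip": 0},
    {"offset": [0, 0, 0], "twist": 0, "grip": 0},
    {"offset": [0, 0, 0], "twist": 0, "grip": 0}
  ]
}}

```text
time: 10.27
tool_pos: [0.6561, -0.1913, 0.2836]
tool_rot: [0.002, 0.811, 0.585, 0.001]
contact_force: [0.9, -0.5, 6.3]
gripper_width: 0.2
```

```bash
python3 -c "
from h import *
s=manip.state();print(s['time'],s['tool_pos'],s['tool_rot'],s['contact_force'],s['gripper_width'])
f=snap('scene','g1'); cv2.imwrite('pics/g1c.png',crop('scene',f,(.65,-.19,.1),35,8,[('lens',.6556,-.191,.045,-.32)]))"
```

```text
10.2667 [ 0.6561 -0.1913  0.2836] [0.0015 0.8107 0.5854 0.0008] [ 0.9029 -0.5158  6.3421] 0.19960068855313234
```

View pics/g1c.png

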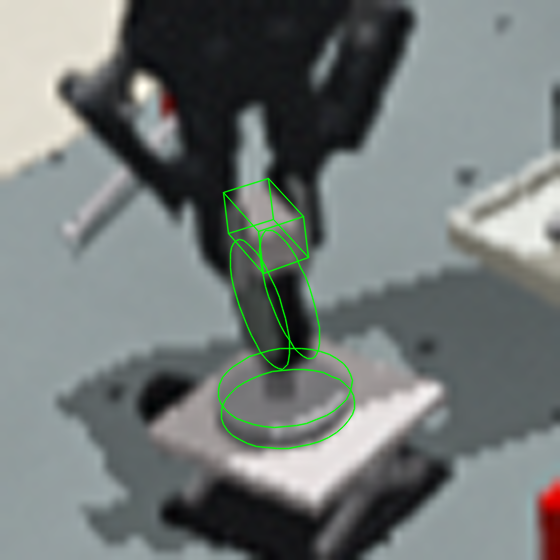

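{"method": "play_rows", "body": {
  "increments": [
    {"offset": [0, 0, -8], "twist": 0, "grip": 0},
    {"offset": [0, 0, -30], "twist": 0, "grip": 0},
    {"offset": [0, 0, -60], "twist": 0, "grip": 0},
    {"offset": [0, 0, -90], "twist": 0, "grip": 0},
    {"offset": [0, 0, -110], "twist": 0, "grip": 0}
  ]
}}

```text
time: 10.73
tool_pos: [0.6554, -0.1908, 0.3937]
tool_rot: [0.0, 0.811, 0.585, 0.0]
contact_force: [1.5, -0.3, -1.0]
gripper_width: 0.199
```

{"method": "play_rows", "body": {
  "increments": [
    {"offset": [8, -2.5, 0], "twist": 0, "grip": 0},
    {"offset": [27, -9, 0], "twist": 0, "grip": 0},
    {"offset": [50, -16, 0], "twist": 0, "grip": 0},
    {"offset": [75, -24, 0], "twist": 0, "grip": 0},
    {"offset": [100, -32, 0], "twist": 0, "grip": 0}
  ]
}}

```text
time: 11.15
tool_pos: [0.6557, -0.0844, 0.3882]
tool_rot: [-0.002, 0.811, 0.585, -0.001]
contact_force: [0.1, 0.2, -2.2]
gripper_width: 0.198
```

{"method": "play_rows", "body": {
  "increments": [
    {"offset": [25, -8, 0], "twist": 0, "grip": 0},
    {"offset": [50, -16, 0], "twist": 0, "grip": 0},
    {"offset": [75, -24, 0], "twist": 0, "grip": 0},
    {"offset": [100, -32, 0], "twist": 0, "grip": 0},
    {"offset": [120, -39, 0], "twist": 0, "grip": 0}
  ]
}}

```text
time: 11.57
tool_pos: [0.6563, 0.0428, 0.3882]
tool_rot: [-0.002, 0.81, 0.586, -0.002]
contact_force: [-0.3, 0.2, -2.4]
gripper_width: 0.202
```

{"method": "play_rows", "body": {
  "increments": [
    {"offset": [20, -6, 0], "twist": 0.05, "grip": 0},
    {"offset": [35, -11, 0], "twist": 0.14, "grip": 0},
    {"offset": [45, -14, 0], "twist": 0.24, "grip": 0},
    {"offset": [50, -16, 0], "twist": 0.34, "grip": 0},
    {"offset": [50, -16, 0], "twist": 0.44, "grip": 0}
  ]
}}

```text
time: 11.98
tool_pos: [0.6568, 0.0949, 0.3881]
tool_rot: [-0.001, 0.919, 0.393, -0.002]
contact_force: [-0.3, -0.3, -1.8]
gripper_width: 0.198
```

{"method": "play_rows", "body": {
  "increments": [
    {"offset": [0, 0, 0], "twist": 0.1, "grip": 0},
    {"offset": [0, 0, 0], "twist": 0.2, "grip": 0},
    {"offset": [0, 0, 0], "twist": 0.3, "grip": 0},
    {"offset": [0, 0, 0], "twist": 0.4, "grip": 0},
    {"offset": [0, 0, 0], "twist": 0.5, "grip": 0}
  ]
}}

```text
time: 12.4
tool_pos: [0.6569, 0.0934, 0.3881]
tool_rot: [-0.0, 0.988, 0.153, -0.002]
contact_force: [0.0, 0.3, -2.9]
gripper_width: 0.199
```

{"method": "play_rows", "body": {
  "increments": [
    {"offset": [0, 0, 0], "twist": 0.1, "grip": 0},
    {"offset": [0, 0, 0], "twist": 0.2, "grip": 0},
    {"offset": [0, 0, 0], "twist": 0.3, "grip": 0},
    {"offset": [0, 0, 0], "twist": 0.4, "grip": 0},
    {"offset": [0, 0, 0], "twist": 0.45, "grip": 0}
  ]
}}

```text
time: 12.82
tool_pos: [0.6569, 0.0934, 0.3881]
tool_rot: [0.0, 0.997, -0.071, -0.002]
contact_force: [0.1, 0.4, -3.7]
gripper_width: 0.203
```

```bash
python3 -c "
from h import *
s=manip.state();print(s['time'],s['tool_pos'],s['tool_rot'],s['contact_force'],s['gripper_width']);mv(.6584,.0929,.2506,-99.79)"
```

```text
12.8167 [0.6569 0.0934 0.3881] [ 0.0001  0.9974 -0.0714 -0.0024] [ 0.0881  0.3568 -3.6988] 0.20292383520321583
off [  1.5   0.3 137.5] twist 0.028 rows>= 3.3
```

{"method": "play_rows", "body": {
  "increments": [
    {"offset": [1.5, 0.3, 25], "twist": 0.01, "grip": 0},
    {"offset": [1.5, 0.3, 55], "twist": 0.02, "grip": 0},
    {"offset": [1.5, 0.3, 85], "twist": 0.028, "grip": 0},
    {"offset": [1.5, 0.3, 110], "twist": 0.028, "grip": 0},
    {"offset": [1.5, 0.3, 125], "twist": 0.028, "grip": 0}
  ]
}}

```text
time: 13.23
tool_pos: [0.6566, 0.0927, 0.2595]
tool_rot: [0.0, 0.997, -0.083, -0.005]
contact_force: [-1.6, -0.2, -3.0]
gripper_width: 0.201
```

{"method": "play_rows", "body": {
  "increments": [
    {"offset": [0, 0, 3], "twist": 0, "grip": 0},
    {"offset": [0, 0, 6], "twist": 0, "grip": 0},
    {"offset": [0, 0, 6], "twist": 0, "grip": 0},
    {"offset": [0, 0, 6], "twist": 0, "grip": 0},
    {"offset": [0, 0, 6], "twist": 0, "grip": 0}
  ]
}}

```text
time: 13.65
tool_pos: [0.66, 0.0923, 0.2628]
tool_rot: [-0.0, 0.997, -0.084, 0.002]
contact_force: [-0.0, 0.6, -2.1]
gripper_width: 0.195
```

```bash
python3 -c "
from h import *
s=manip.state();print(s['time'],s['tool_pos'],s['contact_force'],s['gripper_width']);mv(.6584,.0929,.2506,-99.79)
z=.012+s['tool_pos'][2]-.2506
I=[]
for c in ('scene','top'):
    f=snap(c,'g2'+c); I.append(crop(c,f,(.658,.095,.06),35,5,[('lens',.6584,.0929,z,1.4),('laser',.6584,.0929,0,-.1709)]))
    for n in ['lens']:
        for r in manip.tip_of(n,c)[:2]: print(c,n,round(r['p'],2),w(c,r['xyz']))
cv2.imwrite('pics/g2.png',np.hstack(I))"
```

```text
13.65 [0.66   0.0923 0.2628] [-0.0214  0.6257 -2.1074] 0.19509359093963755
off [-1.7 -0.3 12.2] twist 0.004 rows>= 0.3
scene lens 0.75 [0.6602 0.0912 0.019 ]
scene lens 0.7 [0.6608 0.0979 0.0041]
```

View pics/g2.png

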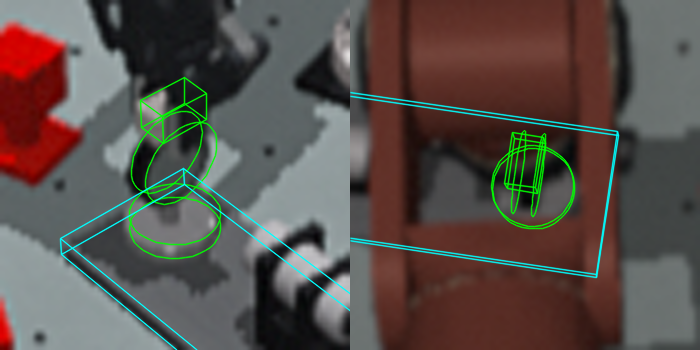

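{"method": "play_rows", "body": {
  "increments": [
    {"offset": [-1, 0, 3], "twist": 0.004, "grip": 0},
    {"offset": [-1.5, 0, 6], "twist": 0.004, "grip": 0},
    {"offset": [-1.5, 0, 8], "twist": 0.004, "grip": 0},
    {"offset": [-1.5, 0, 9], "twist": 0.004, "grip": 0},
    {"offset": [-1.5, 0, 9], "twist": 0.004, "grip": 0}
  ]
}}

```text
time: 14.27
tool_pos: [0.6576, 0.0925, 0.251]
tool_rot: [0.0, 0.996, -0.085, -0.0]
contact_force: [-0.7, -0.4, -2.9]
gripper_width: 0.202
```

{"method": "play_rows", "body": {
  "increments": [
    {"offset": [0, 0, 0.5], "twist": 0, "grip": 0},
    {"offset": [0, 0, 1], "twist": 0, "grip": 0},
    {"offset": [0, 0, 1.5], "twist": 0, "grip": 0},
    {"offset": [0, 0, 1.5], "twist": 0, "grip": 0},
    {"offset": [0, 0, 1.5], "twist": 0, "grip": 0}
  ]
}}

```text
time: 14.68
tool_pos: [0.6579, 0.0925, 0.2507]
tool_rot: [0.0, 0.996, -0.085, 0.0]
contact_force: [-1.3, -0.8, 2.2]
gripper_width: 0.194
```

```bash
python3 -c "
from h import *
s=manip.state();print(s['time'],s['tool_pos'],s['contact_force'],s['gripper_width']);mv(.6584,.0929,.2506,-99.79)"
```

```text
14.6833 [0.6579 0.0925 0.2507] [-1.3431 -0.7562  2.2111] 0.19442308382644694
off [ 0.4 -0.5  0.1] twist -0.0 rows>= 0.0
```

{"method": "play_rows", "body": {
  "increments": [
    {"offset": [0, 0, 0], "twist": 0, "grip": 0.3},
    {"offset": [0, 0, 0], "twist": 0, "grip": 0.5},
    {"offset": [0, 0, 0], "twist": 0, "grip": 0.6},
    {"offset": [0, 0, 0], "twist": 0, "grip": 0.6},
    {"offset": [0, 0, 0], "twist": 0, "grip": 0.6}
  ]
}}

```text
time: 15.1
tool_pos: [0.6578, 0.0925, 0.2499]
tool_rot: [-0.0, 0.996, -0.085, 0.0]
contact_force: [-0.0, -0.4, 0.3]
gripper_width: 0.6
```

{"method": "play_rows", "body": {
  "increments": [
    {"offset": [0, 0, -10], "twist": 0, "grip": 0.6},
    {"offset": [0, 0, -35], "twist": 0, "grip": 0.6},
    {"offset": [0, 0, -70], "twist": 0, "grip": 0.6},
    {"offset": [0, 0, -100], "twist": 0, "grip": 0.6},
    {"offset": [0, 0, -120], "twist": 0, "grip": 0.6}
  ]
}}

```text
time: 15.52
tool_pos: [0.6582, 0.0925, 0.3749]
tool_rot: [-0.0, 0.996, -0.085, 0.003]
contact_force: [-0.1, 0.0, 0.3]
gripper_width: 0.602
```

```bash
python3 -c "
from h import *
s=manip.state();print(s['time'],s['tool_pos'],s['contact_force'],s['gripper_width']);mv(.4395,.0857,.37,-102.5)"
```

```text
15.5167 [0.6582 0.0925 0.3749] [-0.0846  0.0238  0.3282] 0.6023301509144668
off [-214.4   44.     4.9] twist 0.047 rows>= 5.2
```

{"method": "play_rows", "body": {
  "increments": [
    {"offset": [-12, 2.5, 0], "twist": 0.01, "grip": 1},
    {"offset": [-42, 9, 1], "twist": 0.02, "grip": 1},
    {"offset": [-78, 16, 2], "twist": 0.03, "grip": 1},
    {"offset": [-115, 24, 3], "twist": 0.04, "grip": 1},
    {"offset": [-150, 31, 4], "twist": 0.047, "grip": 1}
  ]
}}

```text
time: 15.93
tool_pos: [0.503, 0.0874, 0.3664]
tool_rot: [-0.0, 0.994, -0.109, 0.0]
contact_force: [0.2, 0.4, 0.7]
gripper_width: 0.999
```

{"method": "play_rows", "body": {
  "increments": [
    {"offset": [-35, 6, 0], "twist": 0, "grip": 1},
    {"offset": [-55, 10, 0], "twist": 0, "grip": 1},
    {"offset": [-64, 10, 0], "twist": 0, "grip": 1},
    {"offset": [-64, 10, 0], "twist": 0, "grip": 1},
    {"offset": [-64, 10, 0], "twist": 0, "grip": 1}
  ]
}}

```text
time: 16.35
tool_pos: [0.4404, 0.0917, 0.3669]
tool_rot: [-0.0, 0.994, -0.109, 0.001]
contact_force: [-0.2, -0.1, -0.4]
gripper_width: 1.001
```

```bash
python3 -c "
from h import *
s=manip.state();print(s['time'],s['tool_pos'],s['contact_force'],s['gripper_width']);mv(.4395,.0857,.238,-102.5)
I=[];F={}
for c in ('scene','top'):
    F[c]=f=snap(c,'g3'+c)
for F1 in (F,{'scene':F['scene']},{'top':F['top']}):
    L=fit('lens',(.6584,.0925,1.4),.012,F1); print(np.array(L))
    if F1 is F: LL=L
for c,f in F.items(): I.append(crop(c,f,(.658,.095,.06),30,6,[('lens',.6584,.0929,.012,1.4),('laser',.6584,.0929,0,-.1709)]))
cv2.imwrite('pics/g3.png',np.hstack(I))"
```

```text
16.35 [0.4404 0.0917 0.3669] [-0.2275 -0.0812 -0.3575] 1.0011717955006911
off [  0.4   6.  128.9] twist 0.0 rows>= 3.1
[   0.6595    0.0923    1.5342 -412.9121]
[   0.6581    0.0914    1.1584 -207.5532]
[   0.6596    0.0927    1.5718 -210.1242]
```

View pics/g3.png

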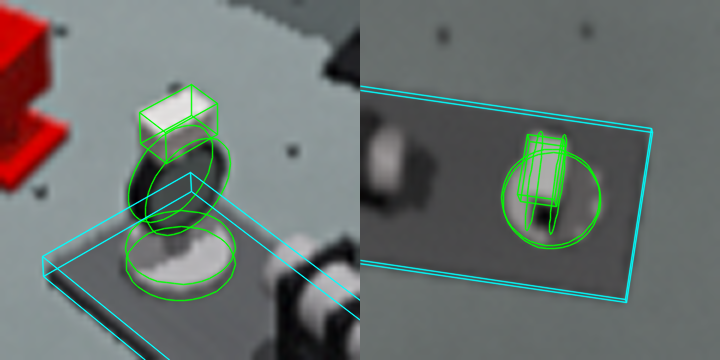

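Lens placement matches the target overlay to about 1 mm in both views. Now the mirror.

{"method": "play_rows", "body": {
  "increments": [
    {"offset": [0.4, 6, 30], "twist": 0, "grip": 1},
    {"offset": [0.4, 6, 60], "twist": 0, "grip": 1},
    {"offset": [0.4, 6, 90], "twist": 0, "grip": 1},
    {"offset": [0.4, 6, 115], "twist": 0, "grip": 1},
    {"offset": [0.4, 6, 128], "twist": 0, "grip": 1}
  ]
}}

```text
time: 16.87
tool_pos: [0.4387, 0.0854, 0.2342]
tool_rot: [0.0, 0.994, -0.109, -0.003]
contact_force: [-0.2, -0.2, -0.1]
gripper_width: 1.001
```

{"method": "play_rows", "body": {
  "increments": [
    {"offset": [0, 0, 0], "twist": 0, "grip": 0.8},
    {"offset": [0, 0, 0], "twist": 0, "grip": 0.7},
    {"offset": [0, 0, 0], "twist": 0, "grip": 0.6},
    {"offset": [0, 0, 0], "twist": 0, "grip": 0.5},
    {"offset": [0, 0, 0], "twist": 0, "grip": 0.4}
  ]
}}

```text
time: 17.28
tool_pos: [0.4401, 0.0856, 0.2397]
tool_rot: [-0.0, 0.994, -0.109, 0.002]
contact_force: [0.6, -0.1, 1.8]
gripper_width: 0.574
```

{"method": "play_rows", "body": {
  "increments": [
    {"offset": [0, 0, 0], "twist": 0, "grip": 0.2},
    {"offset": [0, 0, 0], "twist": 0, "grip": 0},
    {"offset": [0, 0, 0], "twist": 0, "grip": 0},
    {"offset": [0, 0, 0], "twist": 0, "grip": 0},
    {"offset": [0, 0, 0], "twist": 0, "grip": 0}
  ]
}}

```text
time: 17.7
tool_pos: [0.44, 0.0856, 0.2397]
tool_rot: [-0.0, 0.994, -0.109, 0.002]
contact_force: [1.7, -0.6, 5.8]
gripper_width: 0.574
```

```bash
python3 -c "
from h import *
s=manip.state();print(s['time'],s['tool_pos'],s['tool_rot'],s['contact_force'],s['gripper_width'])
f=snap('scene','g4'); cv2.imwrite('pics/g4c.png',crop('scene',f,(.44,.09,.08),35,7,[('mirror',.4395,.0857,.028,-.218)]))"
```

```text
17.7 [0.44   0.0856 0.2397] [-0.0002  0.9941 -0.1089  0.0019] [ 1.7331 -0.5999  5.8071] 0.5740837921590329
```

View pics/g4c.png

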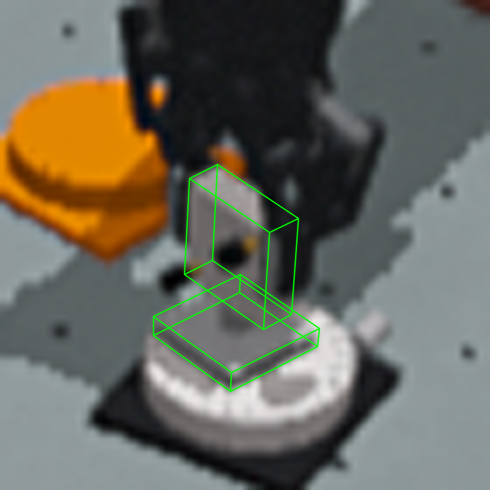

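{"method": "play_rows", "body": {
  "increments": [
    {"offset": [0, 0, -8], "twist": 0, "grip": 0},
    {"offset": [0, 0, -30], "twist": 0, "grip": 0},
    {"offset": [0, 0, -60], "twist": 0, "grip": 0},
    {"offset": [0, 0, -95], "twist": 0, "grip": 0},
    {"offset": [0, 0, -120], "twist": 0, "grip": 0}
  ]
}}

```text
time: 18.17
tool_pos: [0.4386, 0.0857, 0.3598]
tool_rot: [-0.0, 0.994, -0.109, -0.0]
contact_force: [1.6, 0.6, -1.9]
gripper_width: 0.577
```

{"method": "play_rows", "body": {
  "increments": [
    {"offset": [6, 5, 0], "twist": 0, "grip": 0},
    {"offset": [20, 17, 0], "twist": 0, "grip": 0},
    {"offset": [40, 34, 0], "twist": 0, "grip": 0},
    {"offset": [60, 51, 0], "twist": 0, "grip": 0},
    {"offset": [80, 67, 0], "twist": 0, "grip": 0}
  ]
}}

```text
time: 18.58
tool_pos: [0.5025, 0.0019, 0.3559]
tool_rot: [-0.0, 0.994, -0.109, -0.002]
contact_force: [-0.0, 0.1, -1.8]
gripper_width: 0.577
```

{"method": "play_rows", "body": {
  "increments": [
    {"offset": [20, 17, 0], "twist": 0, "grip": 0},
    {"offset": [40, 34, 0], "twist": 0, "grip": 0},
    {"offset": [60, 51, 0], "twist": 0, "grip": 0},
    {"offset": [80, 67, 0], "twist": 0, "grip": 0},
    {"offset": [100, 84, 0], "twist": 0, "grip": 0}
  ]
}}

```text
time: 19.0
tool_pos: [0.5821, -0.1019, 0.3554]
tool_rot: [-0.0, 0.994, -0.109, -0.002]
contact_force: [-0.4, 0.6, -2.8]
gripper_width: 0.575
```

{"method": "play_rows", "body": {
  "increments": [
    {"offset": [20, 17, 0], "twist": -0.06, "grip": 0},
    {"offset": [40, 34, 0], "twist": -0.13, "grip": 0},
    {"offset": [60, 51, 0], "twist": -0.2, "grip": 0},
    {"offset": [76, 64, 0], "twist": -0.27, "grip": 0},
    {"offset": [86, 73, 0], "twist": -0.325, "grip": 0}
  ]
}}

```text
time: 19.42
tool_pos: [0.6505, -0.1925, 0.3551]
tool_rot: [-0.001, 0.999, 0.054, -0.002]
contact_force: [-1.0, 0.6, -1.6]
gripper_width: 0.576
```

{"method": "play_rows", "body": {
  "increments": [
    {"offset": [0, 0, 0], "twist": 0, "grip": 0},
    {"offset": [0, 0, 0], "twist": 0, "grip": 0},
    {"offset": [0, 0, 0], "twist": 0, "grip": 0}
  ]
}}

```text
time: 19.67
tool_pos: [0.6496, -0.1901, 0.3563]
tool_rot: [-0.001, 0.999, 0.053, -0.001]
contact_force: [-0.3, -0.5, -1.6]
gripper_width: 0.578
```

```bash
python3 -c "
from h import *
s=manip.state();print(s['time'],s['tool_pos'],s['contact_force'],s['gripper_width']);mv(.651,-.190,.2567,-83.9)"
```

```text
19.6667 [ 0.6496 -0.1901  0.3563] [-0.3425 -0.4601 -1.5908] 0.5784210680655285
off [ 1.4  0.  99.6] twist -0.001 rows>= 2.4
```

{"method": "play_rows", "body": {
  "increments": [
    {"offset": [1.4, 0, 20], "twist": 0, "grip": 0},
    {"offset": [1.4, 0, 45], "twist": 0, "grip": 0},
    {"offset": [1.4, 0, 70], "twist": 0, "grip": 0},
    {"offset": [1.4, 0, 86], "twist": 0, "grip": 0},
    {"offset": [1.4, 0, 92], "twist": 0, "grip": 0}
  ]
}}

```text
time: 20.08
tool_pos: [0.6498, -0.1889, 0.2615]
tool_rot: [-0.002, 0.999, 0.054, -0.003]
contact_force: [-0.5, 1.0, -2.6]
gripper_width: 0.576
```

{"method": "play_rows", "body": {
  "increments": [
    {"offset": [0, 0, 2], "twist": 0, "grip": 0},
    {"offset": [0, 0, 3.5], "twist": 0, "grip": 0},
    {"offset": [0, 0, 4.5], "twist": 0, "grip": 0},
    {"offset": [0, 0, 5], "twist": 0, "grip": 0},
    {"offset": [0, 0, 5], "twist": 0, "grip": 0}
  ]
}}

```text
time: 20.5
tool_pos: [0.6521, -0.1906, 0.2624]
tool_rot: [0.001, 0.999, 0.053, 0.001]
contact_force: [-0.0, -0.1, -2.5]
gripper_width: 0.573
```

```bash
python3 -c "
from h import *
s=manip.state();print(s['time'],s['tool_pos'],s['contact_force'],s['gripper_width']);mv(.651,-.190,.2567,-83.9)"
```

```text
20.5 [ 0.6521 -0.1906  0.2624] [-0.0098 -0.0599 -2.4617] 0.5725927119984772
off [-1.  -0.7  5.7] twist 0.0 rows>= 0.1
```

{"method": "play_rows", "body": {
  "increments": [
    {"offset": [-0.5, 0, 1.5], "twist": 0, "grip": 0},
    {"offset": [-0.8, -0.5, 3], "twist": 0, "grip": 0},
    {"offset": [-0.8, -0.5, 4], "twist": 0, "grip": 0},
    {"offset": [-0.8, -0.5, 4.5], "twist": 0, "grip": 0},
    {"offset": [-0.8, -0.5, 4.5], "twist": 0, "grip": 0}
  ]
}}

```text
time: 20.92
tool_pos: [0.6509, -0.1901, 0.2567]
tool_rot: [0.0, 0.999, 0.053, -0.0]
contact_force: [-0.5, 0.1, 1.2]
gripper_width: 0.576
```

{"method": "play_rows", "body": {
  "increments": [
    {"offset": [0, 0, 0.5], "twist": 0, "grip": 0},
    {"offset": [0, 0, 0.5], "twist": 0, "grip": 0},
    {"offset": [0, 0, 0.5], "twist": 0, "grip": 0}
  ]
}}

```text
time: 21.17
tool_pos: [0.651, -0.1901, 0.2567]
tool_rot: [0.0, 0.999, 0.053, 0.0]
contact_force: [-2.4, 1.0, 6.6]
gripper_width: 0.581
```

{"method": "play_rows", "body": {
  "increments": [
    {"offset": [0, 0, 0], "twist": 0, "grip": 0.7},
    {"offset": [0, 0, 0], "twist": 0, "grip": 0.8},
    {"offset": [0, 0, 0], "twist": 0, "grip": 0.9},
    {"offset": [0, 0, 0], "twist": 0, "grip": 0.9},
    {"offset": [0, 0, 0], "twist": 0, "grip": 0.9}
  ]
}}

```text
time: 21.58
tool_pos: [0.6508, -0.1901, 0.2556]
tool_rot: [-0.0, 0.999, 0.053, -0.0]
contact_force: [-0.3, 0.5, -0.5]
gripper_width: 0.899
```

{"method": "play_rows", "body": {
  "increments": [
    {"offset": [0, 0, -10], "twist": 0, "grip": 0.9},
    {"offset": [0, 0, -35], "twist": 0, "grip": 0.9},
    {"offset": [0, 0, -65], "twist": 0, "grip": 0.9},
    {"offset": [0, 0, -90], "twist": 0, "grip": 0.9},
    {"offset": [0, 0, -100], "twist": 0, "grip": 1}
  ]
}}

```text
time: 22.0
tool_pos: [0.6517, -0.1904, 0.362]
tool_rot: [0.002, 0.999, 0.053, 0.004]
contact_force: [0.2, 0.4, 1.7]
gripper_width: 0.997
```

{"method": "play_rows", "body": {
  "increments": [
    {"offset": [-12, 0, 0], "twist": 0, "grip": 1},
    {"offset": [-45, 0, 0], "twist": 0.02, "grip": 1},
    {"offset": [-80, 0, 0], "twist": 0.05, "grip": 1},
    {"offset": [-115, 0, 0], "twist": 0.08, "grip": 1},
    {"offset": [-150, 1, 0], "twist": 0.106, "grip": 1}
  ]
}}

```text
time: 22.42
tool_pos: [0.5002, -0.2068, 0.3552]
tool_rot: [-0.0, 1.0, 0.0, -0.0]
contact_force: [0.7, -0.9, 0.7]
gripper_width: 1.0
```

{"method": "play_rows", "body": {
  "increments": [
    {"offset": [-30, 0, 0], "twist": 0, "grip": 1},
    {"offset": [-48, 0, 0], "twist": 0, "grip": 1},
    {"offset": [-58, 0, 0], "twist": 0, "grip": 1},
    {"offset": [-58, 0, 0], "twist": 0, "grip": 1},
    {"offset": [-58, 0, 0], "twist": 0, "grip": 1}
  ]
}}

```text
time: 22.83
tool_pos: [0.444, -0.2072, 0.3561]
tool_rot: [0.0, 1.0, 0.0, 0.001]
contact_force: [-0.0, -0.1, -0.2]
gripper_width: 0.999
```

```bash
python3 -c "
from h import *
s=manip.state();print(s['time'],s['tool_pos'],s['contact_force'],s['gripper_width']);mv(.4428,-.2139,.213,-90)
F={c:snap(c,'g5'+c) for c in ('scene','top')}
I=[crop(c,f,(.651,-.19,.07),25,7,[('mirror',.651,-.19,.045,.106),('jack',.6516,-.1903,0,.106)]) for c,f in F.items()]
cv2.imwrite('pics/g5.png',np.hstack(I))"
```

```text
22.8333 [ 0.444  -0.2072  0.3561] [-0.0454 -0.1416 -0.2486] 0.9991852767721687
off [ -1.2   6.7 143.1] twist 0.0 rows>= 3.4
```

View pics/g5.png

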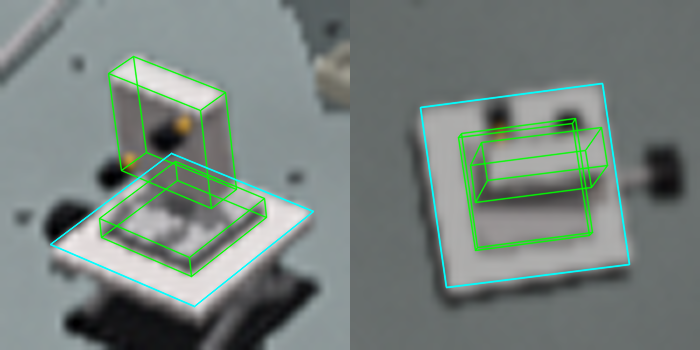

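Mirror is upright and centred on the jack. Now the cube from the tray, gripped across its other sides.

{"method": "play_rows", "body": {
  "increments": [
    {"offset": [-1.2, 6.7, 30], "twist": 0, "grip": 1},
    {"offset": [-1.2, 6.7, 65], "twist": 0, "grip": 1},
    {"offset": [-1.2, 6.7, 100], "twist": 0, "grip": 1},
    {"offset": [-1.2, 6.7, 130], "twist": 0, "grip": 1},
    {"offset": [-1.2, 6.7, 142], "twist": 0, "grip": 1}
  ]
}}

```text
time: 23.35
tool_pos: [0.4417, -0.2126, 0.209]
tool_rot: [-0.002, 1.0, 0.001, -0.003]
contact_force: [-1.2, 0.7, -1.5]
gripper_width: 1.0
```

{"method": "play_rows", "body": {
  "increments": [
    {"offset": [0, 0, 0], "twist": 0, "grip": 0.8},
    {"offset": [0, 0, 0], "twist": 0, "grip": 0.7},
    {"offset": [0, 0, 0], "twist": 0, "grip": 0.5},
    {"offset": [0, 0, 0], "twist": 0, "grip": 0.3},
    {"offset": [0, 0, 0], "twist": 0, "grip": 0.1}
  ]
}}

```text
time: 23.77
tool_pos: [0.4439, -0.2145, 0.2167]
tool_rot: [0.001, 1.0, 0.0, 0.002]
contact_force: [0.7, -1.6, 7.3]
gripper_width: 0.457
```

{"method": "play_rows", "body": {
  "increments": [
    {"offset": [0, 0, 0], "twist": 0, "grip": 0},
    {"offset": [0, 0, 0], "twist": 0, "grip": 0},
    {"offset": [0, 0, 0], "twist": 0, "grip": 0},
    {"offset": [0, 0, 0], "twist": 0, "grip": 0},
    {"offset": [0, 0, 0], "twist": 0, "grip": 0}
  ]
}}

```text
time: 24.18
tool_pos: [0.4439, -0.2146, 0.2168]
tool_rot: [0.001, 1.0, 0.0, 0.002]
contact_force: [0.7, 0.3, 6.0]
gripper_width: 0.46
```

{"method": "play_rows", "body": {
  "increments": [
    {"offset": [0, 0, -8], "twist": 0, "grip": 0},
    {"offset": [0, 0, -30], "twist": 0, "grip": 0},
    {"offset": [0, 0, -65], "twist": 0, "grip": 0},
    {"offset": [0, 0, -105], "twist": 0, "grip": 0},
    {"offset": [0, 0, -130], "twist": 0, "grip": 0}
  ]
}}

```text
time: 24.6
tool_pos: [0.4426, -0.2138, 0.3478]
tool_rot: [0.001, 1.0, 0.0, 0.001]
contact_force: [1.5, 0.6, -2.1]
gripper_width: 0.464
```

```bash
python3 -c "
from h import *
s=manip.state();print(s['time'],s['tool_pos'],s['contact_force'],s['gripper_width']);mv(.4405,.0926,s['tool_pos'][2],-84.6)"
```

```text
24.6 [ 0.4426 -0.2138  0.3478] [ 1.4573  0.6493 -2.1052] 0.4636196516930609
off [  -1.8 -306.4   -0. ] twist -0.093 rows>= 7.3
```

{"method": "play_rows", "body": {
  "increments": [
    {"offset": [0, -8, 0], "twist": 0, "grip": 0},
    {"offset": [0, -27, 0], "twist": 0, "grip": 0},
    {"offset": [0, -50, 0], "twist": 0, "grip": 0},
    {"offset": [-1, -75, 0], "twist": 0, "grip": 0},
    {"offset": [-1, -100, 0], "twist": 0, "grip": 0}
  ]
}}

```text
time: 25.02
tool_pos: [0.4406, -0.1125, 0.3426]
tool_rot: [-0.0, 1.0, -0.0, -0.001]
contact_force: [0.0, -0.8, -1.8]
gripper_width: 0.461
```

{"method": "play_rows", "body": {
  "increments": [
    {"offset": [0, -25, 0], "twist": 0, "grip": 0},
    {"offset": [0, -50, 0], "twist": 0, "grip": 0},
    {"offset": [0, -75, 0], "twist": 0, "grip": 0},
    {"offset": [0, -100, 0], "twist": 0, "grip": 0},
    {"offset": [0, -120, 0], "twist": 0, "grip": 0}
  ]
}}

```text
time: 25.43
tool_pos: [0.4404, 0.008, 0.3426]
tool_rot: [-0.0, 1.0, 0.001, -0.001]
contact_force: [-0.7, 0.5, -2.0]
gripper_width: 0.462
```

{"method": "play_rows", "body": {
  "increments": [
    {"offset": [0, -25, 0], "twist": -0.02, "grip": 0},
    {"offset": [0, -48, 0], "twist": -0.05, "grip": 0},
    {"offset": [0, -68, 0], "twist": -0.08, "grip": 0},
    {"offset": [0, -80, 0], "twist": -0.093, "grip": 0},
    {"offset": [0, -86, 0], "twist": -0.093, "grip": 0}
  ]
}}

```text
time: 25.85
tool_pos: [0.4404, 0.0937, 0.3426]
tool_rot: [-0.0, 0.999, 0.048, -0.001]
contact_force: [0.6, -0.1, -2.7]
gripper_width: 0.462
```

{"method": "play_rows", "body": {
  "increments": [
    {"offset": [0, 0, 0], "twist": 0, "grip": 0},
    {"offset": [0, 0, 0], "twist": 0, "grip": 0},
    {"offset": [0, 0, 0], "twist": 0, "grip": 0}
  ]
}}

```text
time: 26.1
tool_pos: [0.4412, 0.0916, 0.3435]
tool_rot: [0.0, 0.999, 0.046, -0.0]
contact_force: [0.7, 1.4, -1.9]
gripper_width: 0.457
```

```bash
python3 -c "
from h import *
s=manip.state();print(s['time'],s['tool_pos'],s['contact_force'],s['gripper_width']);mv(.4405,.0926,.2408,-84.6)"
```

```text
26.1 [0.4412 0.0916 0.3435] [ 0.7269  1.3631 -1.8706] 0.4572991062141634
off [ -0.6  -1.  102.7] twist -0.001 rows>= 2.5
```

{"method": "play_rows", "body": {
  "increments": [
    {"offset": [-0.6, -1, 20], "twist": 0, "grip": 0},
    {"offset": [-0.6, -1, 45], "twist": 0, "grip": 0},
    {"offset": [-0.6, -1, 70], "twist": 0, "grip": 0},
    {"offset": [-0.6, -1, 88], "twist": 0, "grip": 0},
    {"offset": [-0.6, -1, 95], "twist": 0, "grip": 0}
  ]
}}

```text
time: 26.52
tool_pos: [0.4393, 0.0922, 0.2456]
tool_rot: [0.0, 0.999, 0.046, -0.003]
contact_force: [0.6, -0.3, -1.8]
gripper_width: 0.464
```

{"method": "play_rows", "body": {
  "increments": [
    {"offset": [0, 0, 1], "twist": 0, "grip": 0},
    {"offset": [0, 0, 2], "twist": 0, "grip": 0},
    {"offset": [0, 0, 3], "twist": 0, "grip": 0},
    {"offset": [0, 0, 4], "twist": 0, "grip": 0},
    {"offset": [0, 0, 4], "twist": 0, "grip": 0}
  ]
}}

```text
time: 26.93
tool_pos: [0.4412, 0.0931, 0.246]
tool_rot: [0.0, 0.999, 0.047, 0.001]
contact_force: [-0.4, 0.2, -1.2]
gripper_width: 0.46
```

```bash
python3 -c "
from h import *
s=manip.state();print(s['time'],s['tool_pos'],s['contact_force'],s['gripper_width']);mv(.4405,.0926,.2408,-84.6)"
```

```text
26.9333 [0.4412 0.0931 0.246 ] [-0.3646  0.1646 -1.2143] 0.46016243244864385
off [-0.7  0.4  5.2] twist -0.001 rows>= 0.1
```

{"method": "play_rows", "body": {
  "increments": [
    {"offset": [-0.5, 0.4, 1], "twist": 0, "grip": 0},
    {"offset": [-0.5, 0.4, 2], "twist": 0, "grip": 0},
    {"offset": [-0.5, 0.4, 3], "twist": 0, "grip": 0},
    {"offset": [-0.5, 0.4, 4], "twist": 0, "grip": 0},
    {"offset": [-0.5, 0.4, 4.5], "twist": 0, "grip": 0}
  ]
}}

```text
time: 27.35
tool_pos: [0.4403, 0.0927, 0.2408]
tool_rot: [0.0, 0.999, 0.047, -0.0]
contact_force: [-3.0, 0.1, 4.5]
gripper_width: 0.461
```

{"method": "play_rows", "body": {
  "increments": [
    {"offset": [0, 0, 0.5], "twist": 0, "grip": 0},
    {"offset": [0, 0, 0.5], "twist": 0, "grip": 0},
    {"offset": [0, 0, 0.5], "twist": 0, "grip": 0}
  ]
}}

```text
time: 27.6
tool_pos: [0.4405, 0.0928, 0.2408]
tool_rot: [0.0, 0.999, 0.047, 0.0]
contact_force: [-2.7, 0.7, 5.7]
gripper_width: 0.462
```

{"method": "play_rows", "body": {
  "increments": [
    {"offset": [0, 0, 0], "twist": 0, "grip": 0.6},
    {"offset": [0, 0, 0], "twist": 0, "grip": 0.8},
    {"offset": [0, 0, 0], "twist": 0, "grip": 0.9},
    {"offset": [0, 0, 0], "twist": 0, "grip": 0.9},
    {"offset": [0, 0, 0], "twist": 0, "grip": 0.9}
  ]
}}

```text
time: 28.02
tool_pos: [0.4402, 0.0927, 0.2398]
tool_rot: [-0.0, 0.999, 0.047, 0.0]
contact_force: [-0.6, 0.5, -0.4]
gripper_width: 0.9
```

{"method": "play_rows", "body": {
  "increments": [
    {"offset": [0, 0, -10], "twist": 0, "grip": 0.9},
    {"offset": [0, 0, -40], "twist": 0, "grip": 0.9},
    {"offset": [0, 0, -80], "twist": 0, "grip": 0.9},
    {"offset": [0, 0, -120], "twist": 0, "grip": 0.9},
    {"offset": [0, 0, -150], "twist": 0, "grip": 0.9}
  ]
}}

```text
time: 28.43
tool_pos: [0.4402, 0.0927, 0.3943]
tool_rot: [-0.0, 0.999, 0.047, 0.002]
contact_force: [2.2, -0.3, 0.8]
gripper_width: 0.9
```

{"method": "play_rows", "body": {
  "increments": [
    {"offset": [0, -20, 0], "twist": 0, "grip": 0.9},
    {"offset": [0, -60, 0], "twist": 0, "grip": 0.9},
    {"offset": [0, -100, 0], "twist": 0, "grip": 0.9},
    {"offset": [0, -140, 0], "twist": 0, "grip": 0.9},
    {"offset": [0, -180, 0], "twist": 0, "grip": 0.9}
  ]
}}

```text
time: 28.85
tool_pos: [0.4227, 0.2736, 0.3912]
tool_rot: [-0.0, 0.999, 0.047, 0.001]
contact_force: [1.0, -0.0, -0.3]
gripper_width: 0.9
```

{"method": "play_rows", "body": {
  "increments": [
    {"offset": [0, -40, 0], "twist": 0, "grip": 0.9},
    {"offset": [0, -80, 0], "twist": 0, "grip": 0.9},
    {"offset": [0, -110, 0], "twist": 0, "grip": 0.9},
    {"offset": [0, -125, 0], "twist": 0, "grip": 0.9},
    {"offset": [0, -130, 0], "twist": 0, "grip": 0.9}
  ]
}}

```text
time: 29.27
tool_pos: [0.4106, 0.4032, 0.3904]
tool_rot: [-0.0, 0.999, 0.048, 0.0]
contact_force: [-0.4, -1.7, 0.5]
gripper_width: 0.9
```

```bash
python3 -c "
from h import *
F={c:snap(c,'g6'+c) for c in ('scene','top')}
for n,g,z in [('lens',(.6584,.0929,1.4),.012),('cube',(.4405,.0926,.094),.028),('mirror',(.651,-.19,.106),.045)]:
    print(n,np.array(fit(n,g,z,F)))
D=[((.658,.093,.06),[('lens',.6584,.0929,.012,1.4)]),((.44,.093,.06),[('cube',.4405,.0926,.028,.094),('stage',.44,.0925,0,.094)]),((.651,-.19,.08),[('mirror',.651,-.19,.045,.106),('jack',.651,-.19,0,.106)])]
cv2.imwrite('pics/g6.png',np.vstack([np.hstack([crop(c,f,p,26,5,d) for p,d in D]) for c,f in F.items()]))
for c in F:
    for n in ['tape_roll','screwdriver','cleaner_bottle']:
        for r in manip.tip_of(n,c)[:1]: print(c,n,w(c,r['xyz']))
"
```

```text
lens [   0.6595    0.0922    1.5318 -413.5345]
cube [   0.4397    0.0909    0.1985 -453.6166]
mirror [   0.6476   -0.1938    0.0678 -378.0551]
scene tape_roll [0.4671 0.3956 0.0005]
scene screwdriver [ 0.5059 -0.4177  0.0025]
scene cleaner_bottle [ 0.684   0.3889 -0.0011]
top tape_roll [ 0.4676  0.3998 -0.0021]
top screwdriver [ 0.5089 -0.4156  0.0007]
top cleaner_bottle [ 0.6829  0.3875 -0.0042]
```

View pics/g6.png

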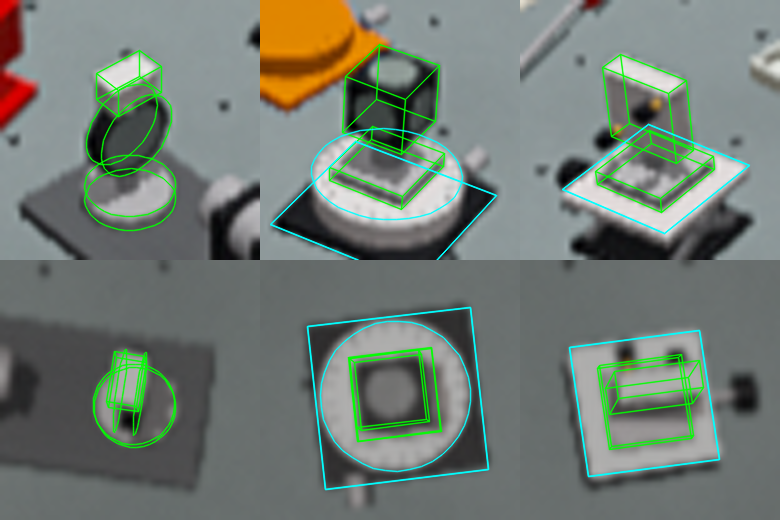

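```bash
python3 -c "
from h import *
print(manip.job_done())"
```

```text
the job is handed in; nothing more can be done
None
```

The job is done and handed in, at about 29 s of the 118 s allowed. I parked the cube in the tray, moved the lens from the jack to the laser plate and the mirror from the rotation stage to the jack. Then I set the cube from the tray on the rotation stage.

**Final check:** in both cameras all three optics stand upright, within about 1–2 mm of the target outlines on their stations. The forces reported after each move stayed under about 8 N. The tape roll, screwdriver and bottle were found within about 4 mm of where they started, which is the networks' accuracy.

**Checks that disagreed:** my automatic edge fit did not fully match the final poses:
- **Lens:** it gave a yaw about 7° off the pose set by the jaws. The two cameras' own fits differed by over 20° on this small part.
- **Cube:** it gave a yaw about 6° off, and its position about 2 mm off.
- **Mirror:** it gave a position about 5 mm off; this fit had already gone wrong on the mirror earlier.

I relied on the gripper pose and the picture overlays, which agreed with each other.

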